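# Tip a standing carton onto the packing board and seat it at the fence

## Task

Lay the tall brown carton that stands in front of the packing board on its side on the cork, ready for its gift tag. Without lifting it up there, slide it over the table until its foot bears squarely against the middle of the board's low front edge, then push steadily, high on its back, so that it tips over that edge onto the cork. Push the lying carton along the cork until its top end presses gently but firmly and squarely on the fence, then let go; do not crush it against edge or fence, and leave the other things where they are.

Things in the scene. Friction and masses are not known exactly. Their poses are not given: they have to be found in the camera images.
- carton: brown carton, a box 52 mm (its x) by 78 mm (its y) by 125 mm tall (its z), 0.4 to 0.75 kg, standing upright in front of the board, 52 mm side roughly along the board's x, up to 0.35 rad askew. Origin at the centre of its underside. Sliding over table or cork it drags with 2 to 9 N of its own. It can be gripped across its 52 mm, and pivots in a weak grip when its foot meets the edge
- carton_mid (a point): centre of the carton, half-way up (62.5 mm). Pushed at about 100 mm height with its foot at the edge, the carton topples by itself once it leans about 0.4 rad, and lands with its foot end up to 30 mm short of the front edge
- carton_top (a point): centre of the carton's top face (125 mm above the underside); this end is to meet the fence
- board: low wooden packing board with a cork top, fixed to the table, 178 mm long (x) by 170 mm wide (y), cork top 12 mm above the table. Origin at table level in the middle of its front edge, the low step that serves as the stop for the carton's foot; its x runs along the board from that edge to the fence, z up. World yaw 1.3 to 1.85, so the fence end points to the robot's left
- fence: wooden fence fixed across the far end of the board, 18 mm thick, 170 mm wide, top 45 mm above the table; origin at the middle of its near face's lower edge, 9 mm above the table, 160 mm along the board from the front edge
- front_edge (a point): middle of the upper corner of the board's front edge, 12 mm above the table; rigid. A press of 4 to 15 N seats the carton's foot here, more than 25 N crushes it
- fence_face (a point): middle of the fence's near face, 30 mm above the table, 160 mm beyond the front edge; axes as the board's; rigid. A press of 5 to 15 N on the fence seats the carton, more than 25 N crushes it (the carton's own drag on the cork does not count)
- candle: short white glass jar with a black lid, 65 x 65 x 73 mm, beside the board; origin at the middle of its underside
- tags: loose bundle of flat brown paper tags, 103 x 84 x 9 mm, beside the board; origin at the middle of its underside
- soap: small flat brown carton, 45 x 63 x 26 mm, beside the board; origin at the middle of its underside
Things that resemble listed ones, but are neither listed nor needed, are in the scene too. What is shaped like the carton but orange or yellow is not meant.

How it is judged (in metres and radians):
On the way, in this order (a step that is already met when the one before it is completed fails the run):
1. the upright carton's foot is pressed squarely against the board's front edge with more than 2 N, over its middle (within 30 mm) (angle between carton's own z axis and vertical below 0.15 rad and contact force between carton and board above 2 N and angle between the x axis of carton and the x axis of board, either way round below 0.12 rad and height (world z) of carton below 0.012 m and y of carton_mid in the frame of board between -0.03 and 0.03 m and x of carton in the frame of board below -0.015 m), for 0.2 s.
2. the robot steadily pushes the carton over against the edge (it leans between 0.17 and 0.7 rad, touched by the fingers and bearing on the board) (angle between carton's own z axis and vertical between 0.17 and 0.7 rad and contact force between the fingers and carton above 0.1 N and contact force between carton and board above 0.1 N), for 0.2 s.
3. the carton lies on its side on the cork, top towards the fence (angle between carton_mid's own z axis and vertical between 1.5 and 1.64 rad and height (world z) of carton_mid between 0.034 and 0.042 m and x of carton_top in the frame of board above 0.07 m), for 0.1 s.
4. its top end is pressed squarely on the fence with more than 4 N (angle between carton_mid's own z axis and vertical between 1.5 and 1.64 rad and height (world z) of carton_mid between 0.034 and 0.042 m and angle between the z axis of carton and the x axis of board, either way round below 0.06 rad and x of carton_top in the frame of fence_face between -0.004 and 0.003 m and y of carton_mid in the frame of board between -0.03 and 0.03 m and contact force between carton and fence above 4 N), for 0.2 s.
At the end, for the whole second after the job is handed in: The carton lies flat on its 78 mm wide side on the cork (within 0.07 rad, centre 34 to 42 mm above the table), its long axis along the board (0.06 rad), within 30 mm of the board's middle line, its top end at the fence (gap under 4 mm), at rest (angle between carton_mid's own z axis and vertical between 1.5 and 1.64 rad and height (world z) of carton_mid between 0.034 and 0.042 m and angle between the z axis of carton and the x axis of board, either way round below 0.06 rad and x of carton_top in the frame of fence_face between -0.004 and 0.003 m and y of carton_mid in the frame of board between -0.03 and 0.03 m and linear speed of carton below 0.01 m/s and angular speed of carton below 0.05 rad/s); the robot touches nothing.
It fails at once if the carton is pressed on the fence with more than 25 N (contact force between carton and fence above 25 N).
It fails at once if the upright carton is pressed on the board's front edge with more than 25 N (angle between carton's own z axis and vertical below 0.17 rad and contact force between carton and board above 25 N).
It fails at once if the carton is lifted (its centre rises above 105 mm; tipping takes it to about 70 mm) (height (world z) of carton_mid above 0.105 m).
It fails at once if the jar, the tags or the small flat carton is moved more than 25 mm (distance of any of candle, tags, soap from where it was at the start of the episode above 0.025 m).
It also fails if it takes over 72 s, if anything falls off the work surface, if the arm or the gripper's body presses on something with over 40 N, if the wrist force passes 120 N, or if a joint passes its speed limit or range.

## Robot

A 7-joint arm with a two-finger parallel gripper is mounted at the origin on a cart in front of the work surface, level with it; the furniture and walls round the work are solid. World frame = base frame: x ahead of the robot, y to its left, z up, the work surface at z = 0. Lengths are in mm, angles in rad, forces in N, time in s.
With the tool pointing down it reaches from about 425 to 950 mm from the base axis. Payload 4.7 kg.
Tool frame: the origin (TCP) lies midway between the tips of the shut fingers; the grasp point (between the pads) lies 19 mm behind it; z points along the fingers, y is the line along which they close (so a half turn about z gives the same grasp; the last joint's range is limited). The gripper opens to 87 mm and grips with 3 to 60 N. Pads are 19 mm wide; open, the fingers measure 117 mm over their backs; the gripper's body (75 mm by 190 mm) begins 51 mm behind the grasp point.
Start: joints at [1.209, 0.469, -0.049, 1.532, 0.024, 1.141, -0.082], TCP at [220.563, -637.966, 222.573] pointing down, gripper open.
Joint ranges: [-2.59, 2.59], [-0.33, 1.99], [-1.39, 1.29], [0.1, 2.45], [-1.04, 4.18], [0.21, 1.99], [-2.66, 2.66]. Speed limits (rad/s): [2.57, 2.57, 3.14, 3.14, 3.14, 3.14, 3.14].

## Interface

Orientations are given as a rotation vector (axis times angle).
In Python, from rig import robot gives the robot as it stands.
- The arm moves only by the tool drive_tool, never from a script. Its argument "increments" is a list of rows, each a list of 7 numbers: the shift along the tool's x, y, z in units of 500 mm (1.0 is 500 mm), then the turn, a rotation vector about the tool's x, y, z in units of 60 degrees (1.0 is 60 degrees), then the opening, from -1 (shut) to 1 (fully open), so that 0 is half open. In form: [[tx, ty, tz, rx, ry, rz, jaw], ...]. A call has 1 to 12 rows; each row is the pose to reach, as a shift and turn from the pose commanded when the call began, along the tool's axes at that moment; what a row does not reach only later rows make up. A row lasts 1/10 s, in which the tool goes at most 50 mm and 8.59 degrees, less where a joint would pass 70% of its speed; a pose out of reach is approached as far as the arm can. A call with a number of a shift or a turn outside -1 to 1 is refused whole. A call with a gripper value outside its range is refused whole. The fingers move at their own pace and stop on an object; "force" is the grip in N (left out, the last holds). Time passes only in rows, so rows that repeat a pose let the fingers close. It gives the time, the measured TCP pose, the force, the opening and the grip force at its end, in the units of the state.
- robot.get_state(): the state, without advancing time (a new reading comes with each control period).
- robot.get_image(name): name is "side" or "top"; returns a dict with "frame" (384x512x3 uint8, red, green, blue), "fx", "fy", "cx", "cy" (pixels), "xyz" and "rotation" of the camera in the world. Camera axes: x right, y up, looking along -z (the intrinsics and any distortion apply to the point x, -y, -z); pixel columns grow to the right and rows downward; lengths in mm; the calibration is good to about 2 mm. A picture is of the moment at which its call begins. There is no depth.
- robot.finish_job(): hands the job in; it is judged then, once.
The state is a dict: "t": time; "joint_positions": joint angles; "dq": joint speeds; "joint_efforts": joint torques, N m; "tcp_pos": TCP position; "tool_rot": TCP orientation; "force": force on the tool from outside, world axes, zero at the start; "ft_torque": the same for the moment, N m; "finger_gap": finger opening in mm; "gripper_force": force on a finger pad.
Only numpy, scipy, OpenCV 4.12 (cv2) and the standard library are available. Lean on these libraries where they do the work, as an engineer would, in place of code of your own. Each camera call takes 0.05 s, during which the arm holds its last target. There are 200 camera calls.

## Working session

There is one attempt and no reset: what is moved stays moved. The work goes in short steps, Python scripts to look and compute and a tool call to move; the robot and the scene stay as the last step left them, time stands still between calls to the robot, and variables do not carry over. Pictures are saved under pics/ and viewed, at most 10 in all, crops included, and the job is handed in when it is done.

Besides the shell and the picture viewer there is one more tool, called after "Emit:" as a command line: name --pt "numbers of a row" for each row, then --argument value for the rest. drive_tool: Moves the arm, as the interface text tells. Its arguments: {"type":"object","properties":{"increments":{"type":"array","items":{"type":"array","items":{"type":"number","minimum":-1,"maximum":1}}},"force":{"type":"number"}},"required":["increments"]}

```bash
ls; mkdir -p pics
python3 - <<'E'
from rig import robot
import cv2,numpy as np,pickle
s=robot.get_state();print(s)
d={}
for n in("side","top"):
    i=robot.get_image(n);d[n]=i
    cv2.imwrite(f"pics/{n}0.png",i["frame"][:,:,::-1])
    print(n,{k:v for k,v in i.items() if k!="frame"})
pickle.dump(d,open("im0.pkl","wb"))
E
```

```text
pics
{'t': 0.0, 'joint_positions': array([ 1.209093  ,  0.46946409, -0.04860763,  1.53373933,  0.02410049,
        1.14098702, -0.08231041]), 'dq': array([ 3.18851528e-04, -9.40942428e-04,  1.78147927e-04, -6.65953885e-04,
       -3.90580558e-04,  4.48439114e-04, -4.65807373e-05]), 'joint_efforts': array([-1.46304278e-04, -5.07969832e+01, -8.04264005e-02, -2.36153179e+01,
       -6.12318981e-02,  3.79505055e-02,  1.86127431e-04]), 'tcp_pos': array([ 220.33064841, -637.36920106,  221.46498933]), 'tool_rot': array([-3.09624525e+00, -5.20082741e-01,  6.30924259e-04]), 'force': array([ 0.34226341, -0.57387561, -0.05233068]), 'ft_torque': array([ 0.03618404, -0.00709664, -0.02366953]), 'gripper_force': 0.0, 'finger_gap': 87.04514717246062}
side {'fx': 359.78437161257443, 'fy': 359.78437161257443, 'cx': 258.9248607676631, 'cy': 194.16546390733066, 'xyz': array([536.80699228, 749.46662158, 675.74927357]), 'rotation': array([ 0.03595563, -1.28034609, -2.82975859])}
top {'fx': 355.44061820915346, 'fy': 355.44061820915346, 'cx': 256.49555083747254, 'cy': 195.66343416625205, 'xyz': array([410.7741901 , 116.53602654, 924.37865985]), 'rotation': array([ 0.12475921, -0.15038953, -1.56924493])}
```

View pics/top0.png

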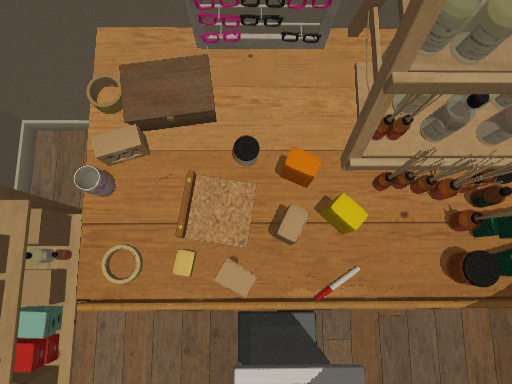

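View pics/side0.png

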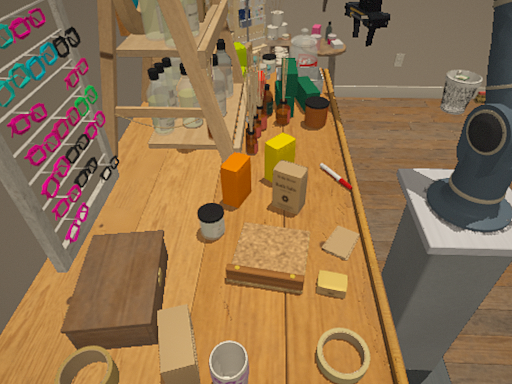

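The top view shows the cork at about (187–256, 173–247), the fence on its left side, the carton at about (278–308, 205–243), orange and yellow decoys, the candle at (246,150), the tags at (235,277) and the soap at (184,263).

```bash
cat > h.py <<'E'
import numpy as np,cv2
from scipy.spatial.transform import Rotation as R
def ray(im,u,v,z):
    d=R.from_rotvec(im["rotation"]).apply([(u-im["cx"])/im["fx"],-(v-im["cy"])/im["fy"],-1.])
    c=np.asarray(im["xyz"]);return c+d*(z-c[2])/d[2]
def proj(im,p):
    q=R.from_rotvec(im["rotation"]).inv().apply(np.asarray(p,float)-im["xyz"])
    return np.array([im["cx"]+im["fx"]*q[0]/-q[2],im["cy"]+im["fy"]*q[1]/q[2]])
E
python3 - <<'E'
import pickle,cv2,numpy as np
d=pickle.load(open("im0.pkl","rb"))
a=d["top"]["frame"][160:260,165:325,::-1];b=d["side"]["frame"][145:295,215:375,::-1]
cv2.imwrite("pics/ct.png",cv2.resize(a,None,fx=5,fy=5,interpolation=cv2.INTER_CUBIC))
cv2.imwrite("pics/cs.png",cv2.resize(b,None,fx=4,fy=4,interpolation=cv2.INTER_CUBIC))
f=d["top"]["frame"];h=cv2.cvtColor(f,cv2.COLOR_RGB2HSV)
for p in[(290,220),(300,236),(297,215),(285,233),(265,225),(320,240),(220,210),(186,205)]:print(p,f[p[1],p[0]],h[p[1],p[0]])
E
```

```text
(290, 220) [164 132  90] [ 17 115 164]
(300, 236) [151 104  55] [ 15 162 151]
(297, 215) [162 131  88] [ 17 116 162]
(285, 233) [164 133  90] [ 17 115 164]
(265, 225) [146  98  47] [ 15 173 146]
(320, 240) [150 103  56] [ 15 160 150]
(220, 210) [168 126  80] [ 16 134 168]
(186, 205) [126  82  43] [ 14 168 126]
```

View pics/ct.png

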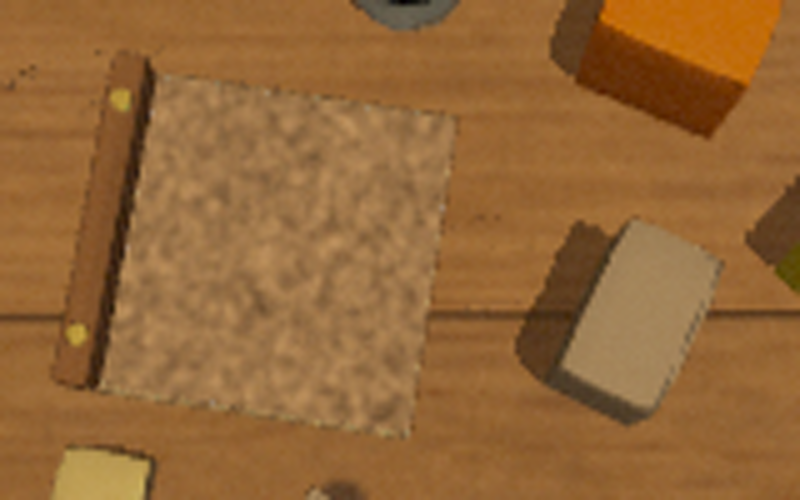

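View pics/cs.png

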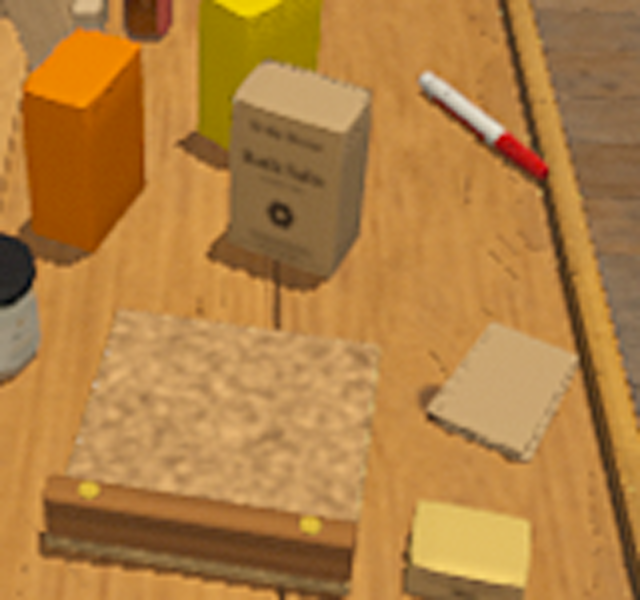

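Crops show the board's front edge corners at (457,117) and (408,437), the fence foot line at (160,75)–(100,388), and the carton top corners at about (635,217), (722,263), (650,410), (563,372).

Run:
```python
import pickle
from h import *
d=pickle.load(open("im0.pkl","rb"));T=d["top"];S=d["side"]
ct=lambda X,Y:(165+(X+.5)/5-.5,160+(Y+.5)/5-.5)
cs=lambda X,Y:(215+(X+.5)/4-.5,145+(Y+.5)/4-.5)
def show(n,im,f,pts,z):
    P=np.array([ray(im,*f(*p),z)[:2] for p in pts]);print(n,P.round(1).tolist(),"mean",P.mean(0).round(1))
    for i in range(len(P)):
        e=P[(i+1)%len(P)]-P[i];print("   ",round(np.hypot(*e),1),round(np.arctan2(e[1],e[0]),3))
show("board top",T,ct,[(457,117),(408,437),(100,388),(160,75)],12)
show("board side",S,cs,[(120,313),(379,345)],12)
show("carton top",T,ct,[(635,217),(722,263),(650,410),(563,372)],125)
show("carton side",S,cs,[(266,63),(371,92),(340,137),(232,98)],125)
show("carton foot side",S,cs,[(231,243),(330,278),(362,232)],0)
show("tags",S,cs,[(495,324),(578,357),(525,458),(430,412)],9)
show("soap",S,cs,[(415,503),(530,515),(527,577),(410,555)],26)
# contour on carton top by mask
hsv=cv2.cvtColor(T["frame"],cv2.COLOR_RGB2HSV);m=((hsv[...,1]<140)&(hsv[...,2]>135)).astype(np.uint8)
m[:, :262]=0;m[:,320:]=0;m[:195]=0;m[255:]=0
m=cv2.morphologyEx(m,cv2.MORPH_OPEN,np.ones((3,3),np.uint8))
c=max(cv2.findContours(m,0,2)[0],key=cv2.contourArea);P=np.array([ray(T,*q,125)[:2] for q in c[:,0]],np.float32);print(cv2.minAreaRect(P))
```

```text
board top [[606.0, 102.4], [439.8, 128.0], [465.1, 284.8], [628.6, 258.4]] mean [534.9 193.4]
    168.1 2.989
    158.8 1.411
    165.7 -0.16
    157.6 -1.715
board side [[604.7, 107.5], [440.8, 129.5]] mean [522.7 118.5]
    165.4 3.008
    165.4 -0.133
carton top [[535.1, 23.2], [513.9, -15.9], [447.7, 18.4], [464.8, 57.1]] mean [490.4  20.7]
    44.5 -2.068
    74.5 2.664
    42.3 1.156
    78.0 -0.449
carton side [[514.6, -11.4], [448.4, 17.5], [469.9, 63.5], [536.1, 26.7]] mean [492.3  24.1]
    72.2 2.729
    50.8 1.134
    75.8 -0.508
    43.8 -2.085
carton foot side [[534.5, 26.5], [467.9, 58.5], [444.1, 12.2]] mean [482.1  32.4]
    73.9 2.695
    52.0 -2.047
    91.5 0.157
tags [[365.4, 105.8], [317.4, 132.4], [361.3, 213.0], [413.3, 180.3]] mean [364.3 157.9]
    54.9 2.636
    91.8 1.072
    61.4 -0.563
    88.5 -2.142
soap [[430.5, 260.2], [368.5, 265.9], [375.7, 305.7], [435.9, 294.3]] mean [402.6 281.5]
    62.3 3.05
    40.4 1.392
    61.3 -0.187
    34.5 -1.729
((490.9302062988281, 19.84398651123047), (48.93690490722656, 76.5723876953125), 63.219154357910156)
```

Emit:
drive_tool --pt "0.47 -0.53 -0.08 0 0 -0.75 1" --pt "0.47 -0.53 -0.08 0 0 -0.75 1" --pt "0.47 -0.53 -0.08 0 0 -0.75 1" --pt "0.47 -0.53 -0.08 0 0 -0.75 1" --pt "0.47 -0.53 -0.08 0 0 -0.75 1" --pt "0.47 -0.53 -0.08 0 0 -0.75 1" --pt "0.47 -0.53 -0.08 0 0 -0.75 1" --pt "0.47 -0.53 -0.08 0 0 -0.75 1" --pt "0.47 -0.53 -0.08 0 0 -0.75 1" --force 40

```text
t: 1.0
tcp_pos: [356.7, -309.4, 262.8]
tool_rot: [2.659, 1.671, -0.0]
force: [0.2, -1.0, 1.0]
finger_gap: 87.0
gripper_force: 0.0
```

```bash
cat >> h.py <<'E'
def goto(s,x,y,z,yaw):
    "increment row to tool pointing down, tool y at world angle yaw"
    r0=R.from_rotvec(s["tool_rot"]);c,n=np.cos(yaw),np.sin(yaw)
    r1=R.from_matrix(np.array([[-n,c,0],[c,n,0],[0,0,-1.]]))
    t=r0.inv().apply(np.array([x,y,z])-s["tcp_pos"])/500
    w=(r0.inv()*r1).as_rotvec()/(np.pi/3)
    return np.r_[t,w].round(4).tolist()
def yaw(s):
    y=R.from_rotvec(s["tool_rot"]).as_matrix()[:,1];return float(np.arctan2(y[1],y[0]))
E
python3 - <<'E'
from rig import robot
from h import *
s=robot.get_state();print(s["t"],s["tcp_pos"],yaw(s),s["joint_positions"].round(2),s["dq"].round(2))
print(goto(s,491,22,230,1.115))
E
```

```text
1.0 [ 356.68012415 -309.38403907  262.80384882] -0.44881495742826794 [ 0.97  0.12 -0.37  1.93  0.05  1.1   0.13] [ 0.03  0.02  0.06 -0.01  0.02 -0.    0.01]
[0.7137, -0.0456, 0.0651, -0.0001, 0.0008, -1.4933]
```

Emit:
drive_tool --pt "0.714 -0.046 0 0 0 -0.95 1" --pt "0.714 -0.046 0 0 0 -0.95 1" --pt "0.714 -0.046 0 0 0 -0.95 1" --pt "0.714 -0.046 0 0 0 -0.95 1" --pt "0.714 -0.046 0 0 0 -0.95 1" --pt "0.714 -0.046 0 0 0 -0.95 1" --pt "0.714 -0.046 0 0 0 -0.95 1" --pt "0.714 -0.046 0 0 0 -0.95 1" --pt "0.714 -0.046 0 0 0 -0.95 1"

```text
t: 1.9
tcp_pos: [492.1, 20.2, 261.9]
tool_rot: [-1.544, -2.735, -0.0]
force: [-0.2, -0.6, -0.8]
finger_gap: 86.9
gripper_force: 0.0
```

Run:
```python
from rig import robot
from h import *
s=robot.get_state();print(s["t"],s["tcp_pos"],yaw(s),s["joint_positions"].round(2),s["dq"].round(2))
print(goto(s,491,22,180,1.115))
```

```text
1.9 [492.12063714  20.21107768 261.90667096] 0.5427438116585069 [ 0.53  0.2  -0.75  1.87  0.15  1.13  0.27] [ 0.04 -0.02  0.05  0.02  0.01  0.01  0.01]
[0.004, 0.0, 0.1638, -0.0002, -0.0012, -0.5465]
```

Emit:
drive_tool --pt "0.004 0 0.1 0 0 -0.5465 1" --pt "0.004 0 0.1 0 0 -0.5465 1" --pt "0.004 0 0.1 0 0 -0.5465 1" --pt "0.004 0 0.1 0 0 -0.5465 1" --pt "0.004 0 0.16 0 0 -0.5465 1" --pt "0.004 0 0.24 0 0 -0.5465 1" --pt "0.004 0 0.32 0 0 -0.5465 1" --pt "0.004 0 0.378 0 0 -0.5465 1" --pt "0.004 0 0.378 0 0 -0.5465 1"

```text
t: 2.8
tcp_pos: [487.1, 18.1, 69.7]
tool_rot: [-0.716, -3.05, 0.006]
force: [-0.2, -0.4, -0.1]
finger_gap: 86.8
gripper_force: 0.0
```

Run:
```python
from rig import robot
from h import *
s=robot.get_state();print(s["t"],s["tcp_pos"],yaw(s),s["force"].round(2),s["joint_positions"].round(2))
i=robot.get_image("side");cv2.imwrite("pics/s1.png",cv2.resize(i["frame"][100:300,190:400,::-1],None,fx=2.8,fy=2.8,interpolation=cv2.INTER_CUBIC))
```

```text
2.8 [487.12487797  18.0576093   69.69343108] 1.1098392321575825 [-0.18 -0.42 -0.06] [ 0.45  0.47 -0.72  2.08  0.45  0.76  0.56]
```

View pics/s1.png

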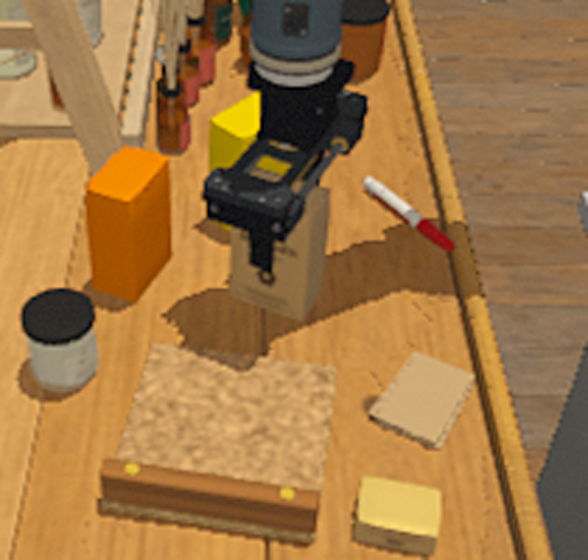

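The gripper straddles the carton, with one finger in front of the printed face near (265,265) in the crop.

Emit:
drive_tool --pt "-0.005 0.011 -0.005 0 0 0 1" --pt "-0.005 0.011 -0.005 0 0 0 0" --pt "-0.005 0.011 -0.005 0 0 0 -0.5" --pt "-0.005 0.011 -0.005 0 0 0 -1" --pt "-0.005 0.011 -0.005 0 0 0 -1" --pt "-0.005 0.011 -0.005 0 0 0 -1" --pt "-0.005 0.011 -0.005 0 0 0 -1" --force 35

```text
t: 3.55
tcp_pos: [494.5, 24.6, 76.0]
tool_rot: [-0.711, -3.059, 0.004]
force: [-1.7, -3.3, 3.3]
finger_gap: 51.5
gripper_force: 34.9
```

Run:
```python
from rig import robot
from h import *
s=robot.get_state();print(s["t"],s["tcp_pos"],yaw(s),s["force"].round(2),s["ft_torque"].round(2),s["finger_gap"],s["gripper_force"],s["joint_positions"].round(2))
# board frame targets
b=1.418;B=np.array([522.8,116.5]);ux=np.array([np.cos(b),np.sin(b)]);uy=np.array([-ux[1],ux[0]])
for x,y in[(-45,2.5),(-36,2.5)]:
    p=B+x*ux+y*uy;print(p,goto(s,*p,s["tcp_pos"][2],b))
```

```text
3.55 [494.46095296  24.59286776  75.9629964 ] 1.1139122267666872 [-1.74 -3.27  3.33] [-0.9   0.37 -0.01] 51.52094008289405 34.94871249451535 [ 0.44  0.47 -0.73  2.06  0.45  0.77  0.55]
[513.48001544  72.40478611] [0.008, 0.1026, -0.0003, -0.0026, -0.0009, -0.2904]
[514.84983768  81.29993013] [0.0134, 0.1198, -0.0003, -0.0026, -0.0009, -0.2904]
```

Emit:
drive_tool --pt "0.0 0.015 0 0 0 -0.04 -1" --pt "0.001 0.03 0 0 0 -0.08 -1" --pt "0.001 0.045 0 0 0 -0.12 -1" --pt "0.002 0.06 0 0 0 -0.16 -1" --pt "0.002 0.07 0 0 0 -0.2 -1" --pt "0.003 0.08 0 0 0 -0.24 -1" --pt "0.003 0.09 0 0 0 -0.27 -1" --pt "0.004 0.1 0 0 0 -0.29 -1" --pt "0.004 0.104 0 0 0 -0.29 -1" --pt "0.004 0.104 0 0 0 -0.29 -1" --pt "0.004 0.104 0 0 0 -0.29 -1"

```text
t: 4.65
tcp_pos: [516.2, 74.5, 75.9]
tool_rot: [0.239, 3.132, 0.003]
force: [0.1, 1.4, -4.2]
finger_gap: 51.0
gripper_force: 34.9
```

```bash
cat >> h.py <<'E'
b=1.418;B=np.array([522.8,116.5]);ux=np.array([np.cos(b),np.sin(b)]);uy=np.array([-ux[1],ux[0]])
def rep(s):
    p=s["tcp_pos"][:2]-B;f=s["force"]
    print("t%.2f board x %.1f y %.1f z %.1f yawerr %.3f F %.1f %.1f %.1f gap %.1f g %.1f"%(s["t"],p@ux,p@uy,s["tcp_pos"][2],yaw(s)-b,f[:2]@ux,f[:2]@uy,f[2],s["finger_gap"],s["gripper_force"]))
E
python3 - <<'E'
from rig import robot
from h import *
s=robot.get_state();rep(s)
for n in("top","side"):
    i=robot.get_image(n);f=i["frame"]
    cv2.imwrite(f"pics/{n}2.png",cv2.resize(f[130:290,170:340,::-1],None,fx=3.5,fy=3.5,interpolation=cv2.INTER_CUBIC))
E
```

```text
t4.65 board x -42.5 y 0.1 z 75.9 yawerr 0.000 F 1.4 0.1 -4.2 gap 51.0 g 34.9
```

View pics/side2.png

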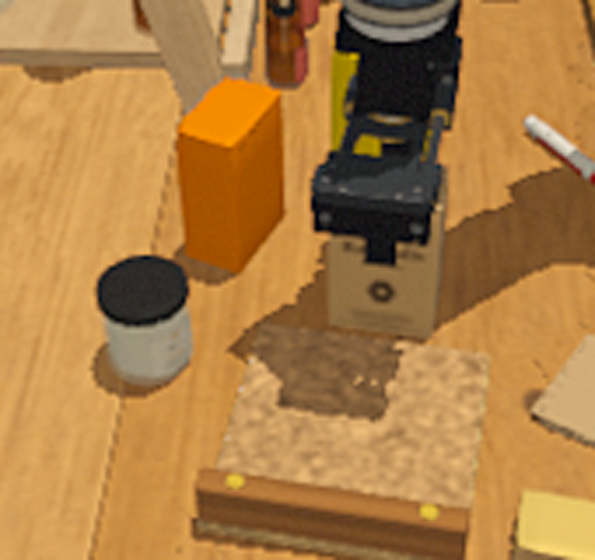

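Square in front of the board's middle, with the carton foot at (328,325)–(437,335) in the crop. The z force suggests the carton is partly hanging, so I'll lower it slightly and then approach.

Emit:
drive_tool --pt "0 0 0.003 0 0 0 -1" --pt "0 0.003 0.006 0 0 0 -1" --pt "0 0.008 0.006 0 0 0 -1" --pt "0 0.013 0.006 0 0 0 -1" --pt "0 0.018 0.006 0 0 0 -1" --pt "0 0.022 0.006 0 0 0 -1"

```text
t: 5.35
tcp_pos: [517.9, 77.8, 76.0]
tool_rot: [-0.244, -3.131, 0.023]
force: [-8.1, -16.2, 29.8]
finger_gap: 51.6
gripper_force: 35.0
```

Run:
```python
from rig import robot
from h import *
rep(robot.get_state())
```

```text
t5.35 board x -39.0 y -1.0 z 76.0 yawerr -0.003 F -17.3 5.5 29.8 gap 51.6 g 35.0
```

Too much down force, so I'll ease up.

Emit:
drive_tool --pt "0 -0.002 -0.003 0 0 0 -1" --pt "0 -0.004 -0.005 0 0 0 -1" --pt "0 -0.004 -0.005 0 0 0 -1"

```text
t: 5.65
tcp_pos: [518.0, 82.0, 75.8]
tool_rot: [0.24, 3.132, -0.001]
force: [-0.1, -2.9, 2.0]
finger_gap: 51.2
gripper_force: 35.0
```

Run:
```python
from rig import robot
from h import *
s=robot.get_state();rep(s);print(s["ft_torque"])
```

```text
t5.65 board x -34.9 y -0.5 z 75.8 yawerr -0.000 F -2.8 -0.4 2.0 gap 51.2 g 35.0
[-0.50799684 -0.0267093   0.00977713]
```

Emit:
drive_tool --pt "0 0.003 0 0 0 0 -1" --pt "0 0.006 0 0 0 0 -1" --pt "0 0.009 0 0 0 0 -1" --pt "0 0.012 0 0 0 0 -1"

```text
t: 6.05
tcp_pos: [518.8, 86.6, 75.8]
tool_rot: [-0.24, -3.132, 0.005]
force: [-1.3, -5.7, 5.3]
finger_gap: 51.5
gripper_force: 35.0
```

Run:
```python
from rig import robot
from h import *
s=robot.get_state();rep(s);print(s["ft_torque"])
```

```text
t6.05 board x -30.1 y -0.6 z 75.8 yawerr -0.000 F -5.8 0.5 5.3 gap 51.5 g 35.0
[-1.39290866  0.11151295  0.00335783]
```

Emit:
drive_tool --pt "0 0.002 0 0 0 0 -1" --pt "0 0.004 0 0 0 0 -1"

```text
t: 6.25
tcp_pos: [519.1, 88.7, 75.8]
tool_rot: [-0.24, -3.132, 0.005]
force: [-1.6, -5.8, 5.3]
finger_gap: 51.4
gripper_force: 35.0
```

Run:
```python
from rig import robot
from h import *
s=robot.get_state();rep(s);print(s["ft_torque"])
```

```text
t6.25 board x -28.1 y -0.6 z 75.8 yawerr -0.000 F -6.0 0.6 5.3 gap 51.4 g 35.0
[-1.41443661  0.13280078 -0.03991273]
```

Emit:
drive_tool --pt "0 0.002 0 0 0 0 -1" --pt "0 0.004 0 0 0 0 -1"

```text
t: 6.45
tcp_pos: [519.4, 90.6, 75.8]
tool_rot: [-0.24, -3.132, 0.005]
force: [-1.3, -4.8, 5.3]
finger_gap: 51.2
gripper_force: 35.0
```

Emit:
drive_tool --pt "0 0.001 0 0 0 0 -1" --pt "0 0.002 0 0 0 0 -1"

```text
t: 6.65
tcp_pos: [519.5, 90.9, 75.9]
tool_rot: [-0.241, -3.132, 0.008]
force: [-0.9, -7.6, 7.8]
finger_gap: 51.1
gripper_force: 35.0
```

Emit:
drive_tool --pt "0 0.001 0 0 0 0 -1" --pt "0 0.0015 0 0 0 0 -1"

```text
t: 6.85
tcp_pos: [519.5, 91.0, 75.9]
tool_rot: [-0.241, -3.132, 0.01]
force: [-1.9, -8.3, 8.5]
finger_gap: 51.4
gripper_force: 35.0
```

Emit:
drive_tool --pt "0 0.001 0 0 0 0 -1" --pt "0 0.001 0 0 0 0 -1"

```text
t: 7.05
tcp_pos: [519.5, 91.1, 75.9]
tool_rot: [-0.242, -3.131, 0.011]
force: [-1.8, -8.0, 8.2]
finger_gap: 51.2
gripper_force: 35.0
```

Emit:
drive_tool --pt "0 0 0 0 0 0 -1" --pt "0 0.002 0 0 0 0 -1" --pt "0 0.003 0 0 0 0 -1" --pt "0 0.003 0 0 0 0 -1" --force 60

```text
t: 7.45
tcp_pos: [519.5, 91.3, 75.9]
tool_rot: [-0.243, -3.13, 0.014]
force: [-2.5, -11.2, 11.0]
finger_gap: 51.4
gripper_force: 60.0
```

Run:
```python
from rig import robot
from h import *
s=robot.get_state();rep(s);print(s["ft_torque"],R.from_rotvec(s["tool_rot"]).as_matrix()[:,2])
i=robot.get_image("side");cv2.imwrite("pics/s3.png",cv2.resize(i["frame"][150:260,230:350,::-1],None,fx=5,fy=5,interpolation=cv2.INTER_CUBIC))
```

```text
t7.45 board x -25.5 y -0.6 z 75.9 yawerr -0.002 F -11.4 0.8 11.0 gap 51.4 g 60.0
[-2.8617796   0.53938081 -0.12709766] [-0.00238675 -0.00906285 -0.99995608]
```

View pics/s3.png

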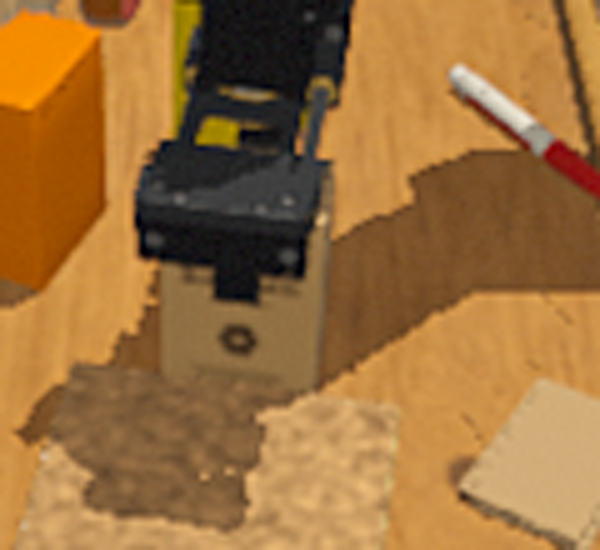

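Foot at the edge, around (160–320,385) in the crop. I'll relieve the downward load so that the push goes into the edge.

Emit:
drive_tool --pt "0 0 -0.0015 0 0 0 -1" --pt "0 0.001 -0.0015 0 0 0 -1" --pt "0 0.002 -0.0015 0 0 0 -1" --pt "0 0.002 -0.0015 0 0 0 -1"

```text
t: 7.9
tcp_pos: [519.5, 91.4, 76.0]
tool_rot: [-0.243, -3.13, 0.016]
force: [-2.4, -12.7, 5.6]
finger_gap: 51.6
gripper_force: 60.0
```

Run:
```python
from rig import robot
from h import *
s=robot.get_state();rep(s);print(s["ft_torque"])
```

```text
t7.90 board x -25.3 y -0.6 z 76.0 yawerr -0.002 F -12.9 0.4 5.6 gap 51.6 g 60.0
[-3.14622811  0.13551921 -0.10533025]
```

Emit:
drive_tool --pt "0 0.0005 -0.0005 0 0 0 -1" --pt "0 0.0005 -0.0005 0 0 0 -1" --pt "0 0.0005 -0.0005 0 0 0 -1" --pt "0 0.0005 -0.0005 0 0 0 -1"

```text
t: 8.3
tcp_pos: [519.5, 91.4, 76.0]
tool_rot: [-0.244, -3.13, 0.016]
force: [-1.3, -11.4, 4.2]
finger_gap: 50.9
gripper_force: 60.0
```

Emit:
drive_tool --pt "0 -0.004 0 0 0 0 1" --pt "0 -0.004 0 0 0 0 1" --pt "0 -0.004 0 0 0 0 1" --pt "0 -0.004 0 0 0 0 1" --pt "0 -0.004 -0.06 0 0 0 1" --pt "0 -0.004 -0.14 0 0 0 1" --pt "0 -0.004 -0.2 0 0 0 1" --pt "0 -0.004 -0.2 0 0 0 1" --force 20

```text
t: 9.1
tcp_pos: [522.3, 97.7, 180.8]
tool_rot: [0.237, 3.124, 0.005]
force: [0.8, 0.8, 0.0]
finger_gap: 86.9
gripper_force: 0.0
```

Emit:
drive_tool --pt "0 -0.1 0 0 0 0.15 -0.3" --pt "0 -0.1 0 0 0 0.3 -0.3" --pt "0 -0.1 0 0 0 0.45 -0.3" --pt "0 -0.1 0 0 0 0.6 -0.3" --pt "0 -0.1 0 0 0 0.75 -0.3" --pt "0 -0.1 0 0 0 0.85 -0.3" --pt "0 -0.1 0 0 0 0.95 -0.3" --pt "0 -0.1 0 0 0 0.95 -0.3"

```text
t: 9.9
tcp_pos: [511.7, 46.5, 175.9]
tool_rot: [-1.703, -2.639, 0.0]
force: [0.1, 0.3, 0.1]
finger_gap: 33.9
gripper_force: 0.0
```

Run:
```python
from rig import robot
import pickle
from h import *
s=robot.get_state();rep(s);print(s["joint_positions"].round(2))
p=B-80*ux;print(goto(s,*p,170,b-np.pi/2))
d={n:robot.get_image(n) for n in("top","side")};pickle.dump(d,open("im3.pkl","wb"))
cv2.imwrite("pics/t4.png",np.vstack([cv2.resize(d[n]["frame"][150:260,190:340,::-1],None,fx=2.7,fy=2.7,interpolation=cv2.INTER_CUBIC) for n in d]))
```

```text
t9.90 board x -70.8 y 0.3 z 175.9 yawerr -0.993 F 0.4 -0.0 0.1 gap 33.9 g 0.0
[ 0.38  0.33 -0.67  1.93  0.25  0.96  0.02]
[-0.0157, -0.0094, 0.0118, -0.0006, -0.0002, 0.5515]
```

View pics/t4.png

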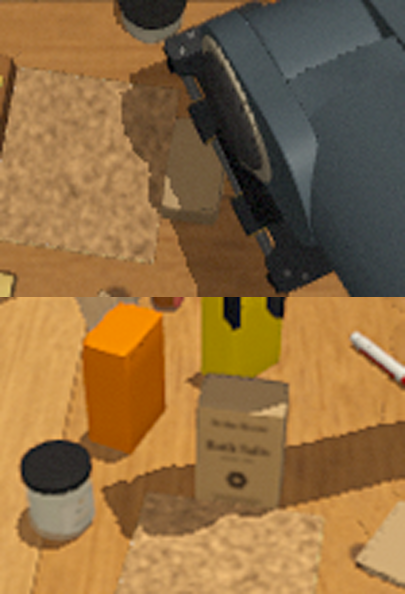

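The carton stands upright and square at the edge. Its front foot corners are at about (195,502) and (282,513) in the lower panel, near the middle of the board's edge.

Emit:
drive_tool --pt "-0.016 -0.009 0.01 0 0 0.14 -0.3" --pt "-0.016 -0.009 0.01 0 0 0.28 -0.3" --pt "-0.016 -0.009 0.01 0 0 0.42 -0.3" --pt "-0.016 -0.009 0.01 0 0 0.5515 -0.3" --pt "-0.016 -0.009 0.06 0 0 0.5515 -0.3" --pt "-0.016 -0.009 0.12 0 0 0.5515 -0.3" --pt "-0.016 -0.009 0.16 0 0 0.5515 -0.3" --pt "-0.016 -0.009 0.16 0 0 0.5515 -0.3"

```text
t: 10.8
tcp_pos: [508.9, 36.5, 93.8]
tool_rot: [-2.381, -2.044, 0.007]
force: [0.1, -0.6, 0.1]
finger_gap: 30.3
gripper_force: 0.0
```

Run:
```python
from rig import robot
import pickle
from h import *
s=robot.get_state();rep(s);print(s["joint_positions"].round(2),s["force"])
S=pickle.load(open("im3.pkl","rb"))["side"]
for X,Y,z in[(195,205,12),(282,216,12),(199,83,125),(288,85,125),(280,118,125),(197,107,125)]:
    p=ray(S,190+X/2.7,150+Y/2.7,z)[:2]-B;print(p@ux,p@uy)
```

```text
t10.80 board x -81.2 y 1.6 z 93.8 yawerr -1.570 F -0.6 -0.2 0.1 gap 30.3 g 0.0
[ 0.26  0.41 -0.51  2.02  0.28  0.78 -0.57] [ 0.11049008 -0.60763096  0.13421431]
5.690755595544603 -35.97415118787093
4.370640402051272 46.04207399518881
-37.08929787514642 -40.40119761843255
-49.07450706641479 38.28986121676912
-3.2252062909057817 36.73611692135391
-4.238707634941754 -36.03781848690534
```

Emit:
drive_tool --pt "0.012 0 0 0 0 0 -0.3" --pt "0.024 0 0 0 0 0 -0.3" --pt "0.034 0 0 0 0 0 -0.3" --pt "0.04 0 0 0 0 0 -0.3" --pt "0.046 0 0 0 0 0 -0.3" --pt "0.052 0 0 0 0 0 -0.3" --pt "0.058 0 0 0 0 0 -0.3" --pt "0.064 0 0 0 0 0 -0.3" --pt "0.07 0 0 0 0 0 -0.3" --pt "0.075 0 0 0 0 0 -0.3" --pt "0.08 0 0 0 0 0 -0.3"

```text
t: 11.9
tcp_pos: [517.3, 76.8, 96.5]
tool_rot: [-2.385, -2.044, -0.001]
force: [0.4, -1.3, 2.9]
finger_gap: 30.6
gripper_force: 1.0
```

Run:
```python
from rig import robot
from h import *
s=robot.get_state();rep(s)
i=robot.get_image("side");cv2.imwrite("pics/s5.png",cv2.resize(i["frame"][130:260,200:350,::-1],None,fx=3,fy=3,interpolation=cv2.INTER_CUBIC))
```

```text
t11.90 board x -40.0 y -0.6 z 96.5 yawerr -1.572 F -1.2 -0.6 2.9 gap 30.6 g 1.0
```

View pics/s5.png

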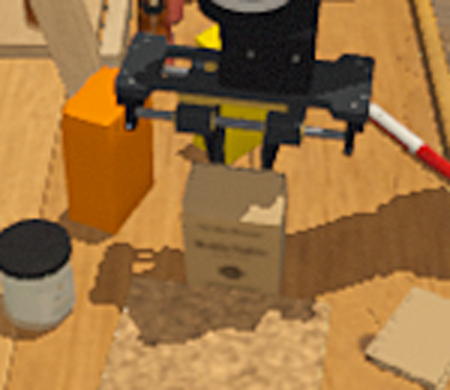

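The carton is leaning over the edge, straight, with both fingers on its back; continuing steadily.

Emit:
drive_tool --pt "0.005 0 0 0 0 0 -0.3" --pt "0.01 0 0 0 0 0 -0.3" --pt "0.015 0 0 0 0 0 -0.3" --pt "0.02 0 0 0 0 0 -0.3" --pt "0.025 0 0 0 0 0 -0.3" --pt "0.03 0 0 0 0 0 -0.3" --pt "0.035 0 0 0 0 0 -0.3" --pt "0.04 0 0 0 0 0 -0.3"

```text
t: 12.75
tcp_pos: [520.4, 96.3, 96.5]
tool_rot: [-2.386, -2.044, -0.0]
force: [-0.4, -0.2, -0.0]
finger_gap: 30.5
gripper_force: 0.0
```

Run:
```python
from rig import robot
from h import *
s=robot.get_state();rep(s)
i=robot.get_image("side");cv2.imwrite("pics/s6.png",cv2.resize(i["frame"][130:300,200:350,::-1],None,fx=3,fy=3,interpolation=cv2.INTER_CUBIC))
```

```text
t12.75 board x -20.3 y -0.7 z 96.5 yawerr -1.572 F -0.2 0.4 -0.0 gap 30.5 g 0.0
```

Emit:
drive_tool --pt "-0.06 0 0 0 0 0 -0.3" --pt "-0.12 0 0 0 0 0 -0.3" --pt "-0.12 0 0 0 0 0 -0.3"

```text
t: 13.1
tcp_pos: [510.4, 31.9, 96.0]
tool_rot: [2.391, 2.036, -0.005]
force: [0.6, -0.7, 0.5]
finger_gap: 30.8
gripper_force: 0.0
```

Run:
```python
from rig import robot
import pickle
from h import *
s=robot.get_state();rep(s)
d={n:robot.get_image(n) for n in("top","side")};pickle.dump(d,open("im4.pkl","wb"))
a=cv2.resize(d["top"]["frame"][165:255,175:285,::-1],None,fx=3.5,fy=3.5,interpolation=cv2.INTER_CUBIC)
c=cv2.resize(d["side"]["frame"][190:290,220:330,::-1],None,fx=3.5,fy=3.5,interpolation=cv2.INTER_CUBIC)
o=np.zeros((350,770,3),np.uint8);o[:a.shape[0],:385]=a;o[:c.shape[0],385:]=c;cv2.imwrite("pics/p7.png",o)
```

```text
t13.10 board x -85.5 y -0.6 z 96.0 yawerr -1.578 F -0.6 -0.7 0.5 gap 30.8 g 0.0
```

View pics/p7.png

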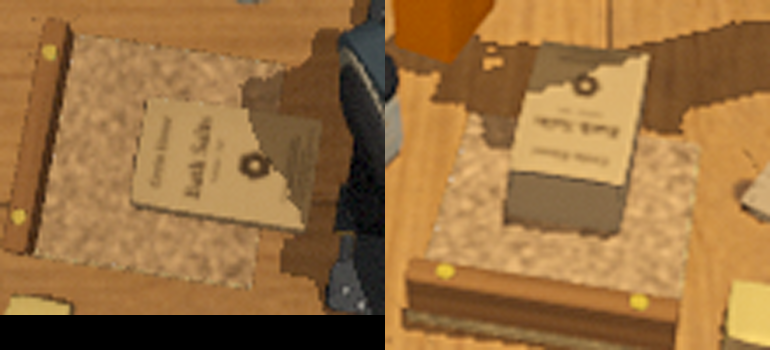

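The carton lies on the cork. The corners of its upper face are at about (148,100), (322,122), (303,231), (133,206) in the left panel.

Run:
```python
import pickle
from h import *
d=pickle.load(open("im4.pkl","rb"))
for n,o,pts in(("top",(175,165),[(148,100),(322,122),(303,231),(133,206)]),("side",(220,190),[(545-385,42),(650-385,55),(623-385,186),(511-385,170)])):
    P=np.array([(ray(d[n],o[0]+(x+.5)/3.5-.5,o[1]+(y+.5)/3.5-.5,64)[:2]-B) for x,y in pts]);Q=np.c_[P@ux,P@uy]
    print(n,Q.round(1).tolist(),Q.mean(0))
    for i in range(4):
        e=Q[(i+1)%4]-Q[i];print(round(np.hypot(*e),1),round(np.arctan2(e[1],e[0]),3))
```

```text
top [[88.9, -33.3], [-34.1, -36.2], [-32.1, 41.3], [86.7, 41.7]] [27.37340047  3.3648754 ]
123.1 -3.118
77.5 1.544
118.8 0.004
75.1 -1.541
side [[-29.7, -34.6], [-30.2, 41.1], [94.7, 38.7], [94.8, -34.2]] [32.40372442  2.73605946]
75.7 1.577
124.9 -0.019
72.9 -1.569
124.5 -3.138
```

Emit:
drive_tool --pt "0 -0.007 0.06 0 0 0 -0.05" --pt "0 -0.007 0.12 0 0 0 -0.05" --pt "0 -0.007 0.132 0 0 0 -0.05" --pt "0.03 -0.007 0.132 0 0 0 -0.05" --pt "0.06 -0.007 0.132 0 0 0 -0.05" --pt "0.075 -0.007 0.132 0 0 0 -0.05" --pt "0.085 -0.007 0.132 0 0 0 -0.05" --pt "0.095 -0.007 0.132 0 0 0 -0.05" --pt "0.105 -0.007 0.132 0 0 0 -0.05" --pt "0.115 -0.007 0.132 0 0 0 -0.05" --pt "0.125 -0.007 0.132 0 0 0 -0.05"

```text
t: 14.3
tcp_pos: [517.5, 98.8, 30.7]
tool_rot: [2.386, 2.043, -0.0]
force: [-0.9, -4.6, 3.6]
finger_gap: 41.1
gripper_force: 2.3
```

Run:
```python
from rig import robot
from h import *
s=robot.get_state();rep(s)
```

```text
t14.30 board x -18.3 y 2.5 z 30.7 yawerr -1.573 F -4.7 0.2 3.6 gap 41.1 g 2.3
```

Emit:
drive_tool --pt "0.01 0 0 0 0 0 -0.05" --pt "0.02 0 0 0 0 0 -0.05" --pt "0.03 0 0 0 0 0 -0.05" --pt "0.04 0 0 0 0 0 -0.05" --pt "0.05 0 0 0 0 0 -0.05" --pt "0.06 0 0 0 0 0 -0.05" --pt "0.065 0 0 0 0 0 -0.05" --pt "0.07 0 0 0 0 0 -0.05"

```text
t: 15.1
tcp_pos: [522.6, 133.7, 30.5]
tool_rot: [2.386, 2.044, -0.001]
force: [-1.3, -5.5, 3.7]
finger_gap: 41.3
gripper_force: 2.5
```

Run:
```python
from rig import robot
import pickle
from h import *
s=robot.get_state();rep(s)
S=robot.get_image("side");f=S["frame"]
cv2.imwrite("pics/s8.png",f[:,:,::-1])
# scan along board x on plane z=64 at several y: brightness profile of carton top end
for y in(-20,0,20):
    print(y,[(x,int(f[tuple(np.round(proj(S,[*(B+x*ux+y*uy),64])).astype(int)[::-1])].sum())) for x in range(110,166,4)])
```

```text
t15.10 board x 17.0 y 2.8 z 30.5 yawerr -1.572 F -5.6 0.5 3.7 gap 41.3 g 2.5
-20 [(110, 271), (114, 502), (118, 523), (122, 516), (126, 518), (130, 520), (134, 476), (138, 472), (142, 523), (146, 524), (150, 530), (154, 328), (158, 322), (162, 317)]
0 [(110, 468), (114, 489), (118, 516), (122, 518), (126, 525), (130, 524), (134, 418), (138, 404), (142, 512), (146, 533), (150, 522), (154, 420), (158, 326), (162, 317)]
20 [(110, 447), (114, 503), (118, 522), (122, 522), (126, 524), (130, 523), (134, 484), (138, 467), (142, 528), (146, 529), (150, 541), (154, 491), (158, 330), (162, 318)]
```

Emit:
drive_tool --pt "0.003 0 0 0 0 0 -0.05" --pt "0.006 0 0 0 0 0 -0.05" --pt "0.008 0 0 0 0 0 -0.05"

```text
t: 15.45
tcp_pos: [523.3, 137.6, 30.5]
tool_rot: [-2.386, -2.044, -0.0]
force: [0.1, -3.5, 2.1]
finger_gap: 41.4
gripper_force: 2.0
```

Emit:
drive_tool --pt "0.002 0 0 0 0 0 -0.05" --pt "0.004 0 0 0 0 0 -0.05"

```text
t: 15.65
tcp_pos: [523.6, 139.6, 30.5]
tool_rot: [-2.386, -2.044, 0.0]
force: [-0.2, -4.3, 1.9]
finger_gap: 41.4
gripper_force: 1.9
```

Emit:
drive_tool --pt "0.002 0 0 0 0 0 -0.05" --pt "0.003 0 0 0 0 0 -0.05"

```text
t: 15.85
tcp_pos: [523.7, 140.0, 30.5]
tool_rot: [2.386, 2.043, -0.003]
force: [-1.3, -6.7, 3.1]
finger_gap: 41.7
gripper_force: 3.3
```

Emit:
drive_tool --pt "0.001 0 0 0 0 0 -0.05" --pt "0.002 0 0 0 0 0 -0.05"

```text
t: 16.05
tcp_pos: [523.6, 140.0, 30.4]
tool_rot: [2.385, 2.042, -0.005]
force: [-2.1, -8.4, 3.8]
finger_gap: 41.2
gripper_force: 4.2
```

Emit:
drive_tool --pt "0.001 0 0 0 0 0 -0.05" --pt "0.002 0 0 0 0 0 -0.05"

```text
t: 16.25
tcp_pos: [523.6, 140.0, 30.4]
tool_rot: [2.385, 2.041, -0.007]
force: [-1.1, -10.0, 5.2]
finger_gap: 41.7
gripper_force: 5.2
```

Emit:
drive_tool --pt "0.002 0 0 0 0 0 -0.05" --pt "0.004 0 0 0 0 0 -0.05" --pt "0.006 0 0 0 0 0 -0.05" --pt "0.006 0 0 0 0 0 -0.05" --pt "0.006 0 0 0 0 0 -0.05" --pt "0.006 0 0 0 0 0 -0.05"

```text
t: 16.85
tcp_pos: [523.6, 140.0, 30.4]
tool_rot: [2.385, 2.038, -0.014]
force: [-3.8, -13.8, 9.5]
finger_gap: 41.2
gripper_force: 7.6
```

Run:
```python
from rig import robot
from h import *
s=robot.get_state();rep(s)
for n in("side","top"):
    S=robot.get_image(n);f=S["frame"]
    for y in(-28,0,28):
        xs=np.arange(130,172,1.5);v=[int(f[tuple(np.round(proj(S,[*(B+x*ux+y*uy),64])).astype(int)[::-1])].sum()) for x in xs]
        print(n,y,list(zip(xs[13:].tolist(),v[13:])))
```

```text
t16.85 board x 23.3 y 2.8 z 30.4 yawerr -1.574 F -14.3 1.6 9.5 gap 41.2 g 7.6
side -28 [(149.5, 513), (151.0, 514), (152.5, 514), (154.0, 514), (155.5, 524), (157.0, 524), (158.5, 490), (160.0, 490), (161.5, 276), (163.0, 276), (164.5, 322), (166.0, 323), (167.5, 323), (169.0, 324), (170.5, 324)]
side 0 [(149.5, 500), (151.0, 529), (152.5, 528), (154.0, 528), (155.5, 543), (157.0, 543), (158.5, 487), (160.0, 487), (161.5, 261), (163.0, 261), (164.5, 321), (166.0, 322), (167.5, 322), (169.0, 321), (170.5, 321)]
side 28 [(149.5, 524), (151.0, 527), (152.5, 527), (154.0, 524), (155.5, 536), (157.0, 536), (158.5, 500), (160.0, 506), (161.5, 290), (163.0, 290), (164.5, 324), (166.0, 324), (167.5, 324), (169.0, 327), (170.5, 327)]
top -28 [(149.5, 413), (151.0, 413), (152.5, 412), (154.0, 404), (155.5, 404), (157.0, 289), (158.5, 289), (160.0, 273), (161.5, 273), (163.0, 273), (164.5, 301), (166.0, 301), (167.5, 300), (169.0, 307), (170.5, 307)]
top 0 [(149.5, 419), (151.0, 419), (152.5, 427), (154.0, 420), (155.5, 414), (157.0, 366), (158.5, 366), (160.0, 270), (161.5, 280), (163.0, 280), (164.5, 295), (166.0, 295), (167.5, 295), (169.0, 288), (170.5, 288)]
top 28 [(149.5, 423), (151.0, 421), (152.5, 421), (154.0, 420), (155.5, 420), (157.0, 359), (158.5, 276), (160.0, 275), (161.5, 289), (163.0, 289), (164.5, 301), (166.0, 292), (167.5, 292), (169.0, 281), (170.5, 281)]
```

Emit:
drive_tool --pt "-0.004 0 0 0 0 0 -0.05" --pt "-0.01 0 0 0 0 0 -0.05" --pt "-0.02 0 0 0 0 0 -0.05" --pt "-0.06 0 0 0 0 0 -0.05" --pt "-0.12 0 0 0 0 0 -0.05" --pt "-0.16 0 -0.04 0 0 0 -0.05" --pt "-0.16 0 -0.12 0 0 0 -0.05" --pt "-0.16 0 -0.2 0 0 0 -0.05" --pt "-0.16 0 -0.2 0 0 0 -0.05" --pt "-0.16 0 -0.2 0 0 0 -0.05"

```text
t: 17.95
tcp_pos: [513.3, 68.1, 131.5]
tool_rot: [2.384, 2.044, 0.006]
force: [-0.6, 0.2, -0.2]
finger_gap: 41.2
gripper_force: 0.0
```

Run:
```python
from rig import robot
from h import *
s=robot.get_state();rep(s)
for n in("side","top"):
    S=robot.get_image(n);f=S["frame"]
    for y in(-28,0,28):
        xs=np.arange(153,172,1.);v=[int(f[tuple(np.round(proj(S,[*(B+x*ux+y*uy),64])).astype(int)[::-1])].sum()) for x in xs]
        print(n,y,v)
```

```text
t17.95 board x -49.3 y 2.1 z 131.5 yawerr -1.571 F 0.1 0.6 -0.2 gap 41.2 g 0.0
side -28 [502, 502, 502, 516, 516, 486, 481, 481, 270, 270, 270, 313, 313, 318, 318, 318, 315, 315, 315]
side 0 [519, 519, 519, 534, 534, 461, 461, 461, 261, 261, 261, 318, 318, 311, 311, 311, 315, 312, 312]
side 28 [519, 519, 519, 533, 533, 495, 498, 498, 283, 283, 283, 319, 319, 320, 320, 320, 317, 317, 298]
top -28 [411, 408, 408, 408, 291, 291, 267, 267, 267, 288, 288, 304, 304, 304, 294, 294, 309, 309, 309]
top 0 [429, 429, 431, 431, 371, 371, 275, 275, 275, 286, 286, 302, 302, 304, 304, 304, 278, 278, 295]
top 28 [427, 421, 421, 359, 359, 359, 270, 270, 292, 292, 292, 302, 302, 291, 291, 291, 285, 285, 319]
```

The carton's end stayed at the fence after release, so I'm handing in.

Run:
```python
from rig import robot
print(robot.finish_job())
```

```text
the job is handed in; nothing more can be done
None
```

The carton was tipped over the board's front edge, lies flat on the cork and was pushed squarely against the fence (about 14 N at the wrist, drag included); the job is handed in with the gripper clear, and no verdict came back.

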